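Flip the stock tags on the label-roll bins

TASK

Four bins stand in a row, each with a swinging tag on a post in front of it. With the fingertips, push the tags round on their posts, like turning a page, so that only the bins with a label roll in them show the face with the raised ring towards the robot and the empty bins show the plain face; every tag must end fully over to its side, along the rail. Only push, pick nothing up, and leave the rolls and the other things where they are.

Things in the scene. Friction and masses are not known exactly. Their poses are not given: they have to be found in the camera images.
- carrier: the fixed carrier: a steel base board (142 x 490 mm, 6 mm thick) with a 44 mm high, 18 mm deep rail along its front edge, facing the robot. Origin on the table under the middle of the rail; x points away from the robot to the bins, y along the rail to the left, z up. It stands turned a little differently each time. Bay centres lie at y = +180, +60, -60, -180 mm.
- bin_a: one of four equal open grey bins (106 deep in x, 114 wide in y, 45 mm high, 3 mm walls), fixed on the carrier with its centre 66 mm behind the rail; origin at the centre of its underside, 6 mm above the table. Which bay it is in varies.
- bin_b: one of four equal open grey bins (106 deep in x, 114 wide in y, 45 mm high, 3 mm walls), fixed on the carrier with its centre 66 mm behind the rail; origin at the centre of its underside, 6 mm above the table. Which bay it is in varies.
- bin_c: one of four equal open grey bins (106 deep in x, 114 wide in y, 45 mm high, 3 mm walls), fixed on the carrier with its centre 66 mm behind the rail; origin at the centre of its underside, 6 mm above the table. Which bay it is in varies.
- bin_d: one of four equal open grey bins (106 deep in x, 114 wide in y, 45 mm high, 3 mm walls), fixed on the carrier with its centre 66 mm behind the rail; origin at the centre of its underside, 6 mm above the table. Which bay it is in varies.
- roll_1: loose label roll, white, 92 mm wide and 52 high, standing flat in one of the bins (its top is 61 mm above the table); origin at the centre of its underside. A bin is full when a roll stands in it: the roll's centre is then about 66 mm (55 to 80) from the post in front of that bin, and over 120 mm from all other posts.
- roll_2: loose label roll, white, 92 mm wide and 52 high, standing flat in one of the bins (its top is 61 mm above the table); origin at the centre of its underside. A bin is full when a roll stands in it: the roll's centre is then about 66 mm (55 to 80) from the post in front of that bin, and over 120 mm from all other posts.
- post_a: fixed upright steel post (12 mm thick, its top 130 mm above the table) on the rail in front of the middle of one bay; which bay varies. Origin on the hinge axis, 44 mm above the table, axes as the carrier's. It carries tag_a, an upright white plate, 4 mm thick, that reaches from the axis to 50 mm out and from 77 to 123 mm above the table. Posts are 120 mm apart; behind the tags, above the bins, is free space.
- tag_a (a joint): angle of the tag on post_a. 0: points left (carrier +y) along the rail, its face with the 32 mm raised ring to the robot; pi/2: points at the robot (carrier -x); pi: points right (carrier -y), its plain face to the robot. Stops at 0 and pi; it swings between them only on the robot's side of the rail. Light friction holds it where it is left; about 0.5 N moves it.
- post_b: fixed upright steel post (12 mm thick, its top 130 mm above the table) on the rail in front of the middle of one bay; which bay varies. Origin on the hinge axis, 44 mm above the table, axes as the carrier's. It carries tag_b, an upright white plate, 4 mm thick, that reaches from the axis to 50 mm out and from 77 to 123 mm above the table. Posts are 120 mm apart; behind the tags, above the bins, is free space.
- tag_b (a joint): angle of the tag on post_b. 0: points left (carrier +y) along the rail, its face with the 32 mm raised ring to the robot; pi/2: points at the robot (carrier -x); pi: points right (carrier -y), its plain face to the robot. Stops at 0 and pi; it swings between them only on the robot's side of the rail. Light friction holds it where it is left; about 0.5 N moves it.
- post_c: fixed upright steel post (12 mm thick, its top 130 mm above the table) on the rail in front of the middle of one bay; which bay varies. Origin on the hinge axis, 44 mm above the table, axes as the carrier's. It carries tag_c, an upright white plate, 4 mm thick, that reaches from the axis to 50 mm out and from 77 to 123 mm above the table. Posts are 120 mm apart; behind the tags, above the bins, is free space.
- tag_c (a joint): angle of the tag on post_c. 0: points left (carrier +y) along the rail, its face with the 32 mm raised ring to the robot; pi/2: points at the robot (carrier -x); pi: points right (carrier -y), its plain face to the robot. Stops at 0 and pi; it swings between them only on the robot's side of the rail. Light friction holds it where it is left; about 0.5 N moves it.
- post_d: fixed upright steel post (12 mm thick, its top 130 mm above the table) on the rail in front of the middle of one bay; which bay varies. Origin on the hinge axis, 44 mm above the table, axes as the carrier's. It carries tag_d, an upright white plate, 4 mm thick, that reaches from the axis to 50 mm out and from 77 to 123 mm above the table. Posts are 120 mm apart; behind the tags, above the bins, is free space.
- tag_d (a joint): angle of the tag on post_d. 0: points left (carrier +y) along the rail, its face with the 32 mm raised ring to the robot; pi/2: points at the robot (carrier -x); pi: points right (carrier -y), its plain face to the robot. Stops at 0 and pi; it swings between them only on the robot's side of the rail. Light friction holds it where it is left; about 0.5 N moves it.
- tie_tub: bystander: small white plastic tub, 70 mm wide, 45 high; origin at the centre of its underside
- probe_thermometer: bystander: white probe thermometer with a thin steel probe, lying flat, 32 x 232 x 20 mm; origin at the centre of the underside
- steel_scoop: bystander: small steel hand scoop lying on the table, 60 x 206 x 32 mm; origin at the centre of its underside
Mind the look-alikes: they are no part of the job. What is shaped like the roll_2 but green or orange is not meant. What is shaped like the roll_1 but red is not meant.

How it is judged:
At the end, for the whole second after the job is handed in: Each tag whose bin holds a roll (roll centre within 100 mm of its post) is within 0.35 rad of pointing left (ring face to the robot); each tag of an empty bin is within 0.35 rad of pointing right (plain face to the robot); the tags are still; both rolls stand flat within 30 mm of where they started ((((horizontal distance between post_a and roll_1 below 0.1 m or horizontal distance between post_a and roll_2 below 0.1 m) and value of joint tag_a below 0.35 rad) or (not (horizontal distance between post_a and roll_1 below 0.1 m or horizontal distance between post_a and roll_2 below 0.1 m) and value of joint tag_a above 2.79159 rad)) and velocity of joint tag_a between -0.1 and 0.1 rad/s and (((horizontal distance between post_b and roll_1 below 0.1 m or horizontal distance between post_b and roll_2 below 0.1 m) and value of joint tag_b below 0.35 rad) or (not (horizontal distance between post_b and roll_1 below 0.1 m or horizontal distance between post_b and roll_2 below 0.1 m) and value of joint tag_b above 2.79159 rad)) and velocity of joint tag_b between -0.1 and 0.1 rad/s and (((horizontal distance between post_c and roll_1 below 0.1 m or horizontal distance between post_c and roll_2 below 0.1 m) and value of joint tag_c below 0.35 rad) or (not (horizontal distance between post_c and roll_1 below 0.1 m or horizontal distance between post_c and roll_2 below 0.1 m) and value of joint tag_c above 2.79159 rad)) and velocity of joint tag_c between -0.1 and 0.1 rad/s and (((horizontal distance between post_d and roll_1 below 0.1 m or horizontal distance between post_d and roll_2 below 0.1 m) and value of joint tag_d below 0.35 rad) or (not (horizontal distance between post_d and roll_1 below 0.1 m or horizontal distance between post_d and roll_2 below 0.1 m) and value of joint tag_d above 2.79159 rad)) and velocity of joint tag_d between -0.1 and 0.1 rad/s and angle between each of roll_1, roll_2's own z axis and vertical below 0.1 rad and distance of each of roll_1, roll_2 from where it was at the start of the episode below 0.03 m); the robot touches nothing.
It fails at once if a label roll is lifted, carried or shoved (moved more than 30 mm) (distance of any of roll_1, roll_2 from where it was at the start of the episode above 0.03 m).
It fails at once if the tub, the thermometer or the scoop is moved more than 30 mm (distance of any of tie_tub, probe_thermometer, steel_scoop from where it was at the start of the episode above 0.03 m).
It also fails if it takes over 64 s, if anything falls off the work surface, if the arm or the gripper's body presses on something with over 40 N, if the wrist force passes 120 N, or if a joint passes its speed limit or range.

ROBOT

A 6-joint arm with a two-finger parallel gripper is mounted at the origin on a cart in front of the work surface, level with it; the furniture and walls round the work are solid. World frame = base frame: x ahead of the robot, y to its left, z up, the work surface at z = 0. Lengths are in m, angles in rad, forces in N, time in s.
With the tool pointing down it reaches from about 0.3 to 0.875 m from the base axis. Payload 6.4 kg.
Tool frame: the origin (TCP) lies midway between the tips of the shut fingers; the grasp point (between the pads) lies 19 mm behind it; z points along the fingers, x is the direction in which the jaws open and shut, and the axes are right-handed (so a half turn about z gives the same grasp; the last joint's range is limited). The gripper opens to 85 mm and grips with 20 to 120 N. Pads are 22 mm wide; open, the fingers measure 114 mm over their backs; the gripper's body (76 mm by 85 mm) begins 54 mm behind the grasp point. The pads swing forward as they close: fully open they stand 13 mm farther back than shut.
Start: joints at [0.992, 0.181, 1.607, -0, 1.354, -0.206], TCP at [0.209, 0.536, 0.231] pointing down, gripper open.
Joint ranges: [-2.99, 2.99], [-0.89, 2.07], [0.3, 2.58], [-1.14, 4.28], [0, 2.63], [-3.12, 3.12]. Speed limits (rad/s): [2.57, 2.57, 3.01, 3.14, 3.14, 3.14].

INTERFACE

Orientations are given as a unit quaternion [w, x, y, z].
In Python, from bench import sensors, capture, workorder gives the robot as it stands.
- The arm moves only by the tool move_arm, never from a script. Its argument "motion" is a list of rows, each an object of numbers: "x", "y", "z": the shift along the tool's x, y, z in cm; "ax", "ay", "az": the turn, a rotation vector about the tool's x, y, z in rad; "grip": the closure in counts, from 0 (fully open) to 255 (shut). In form: [{"x": .., "y": .., "z": .., "ax": .., "ay": .., "az": .., "grip": ..}, ...]. A call has 1 to 8 rows; each row is the pose to reach, as a shift and turn from the pose commanded when the call began, along the tool's axes at that moment; what a row does not reach only later rows make up. A row lasts 1/10 s, in which the tool goes at most 50 mm and 8.59 degrees, less where a joint would pass 70% of its speed; a pose out of reach is approached as far as the arm can. A call with a gripper value outside its range is refused whole. The fingers move at their own pace and stop on an object; the grip force is fixed at half the most. Time passes only in rows, so rows that repeat a pose let the fingers close. It gives the time, the measured TCP pose, the force and the opening at its end, in the units of the state.
- sensors.observe(): the state, without advancing time (a new reading comes with each control period).
- capture(name): name is "scene" or "top"; returns a dict with "pixels" (384x512x3 uint8, blue, green, red), "fovy" (degrees; the focal length in pixels is half the picture's height over the tangent of half this angle, whatever the lens; pixels are square), "cx", "cy" (the principal point, pixels), "dist_coeffs" ([k1, k2, p1, p2, k3] as OpenCV has them; the pictures are not rectified), "R" (3x3) and "t" (3): a world point X has camera coordinates R X + t. Camera axes: x right, y down, z forward; pixel columns grow to the right and rows downward; lengths in m; the calibration is good to about 2 mm. A picture is of the moment at which its call begins. There is no depth.
- workorder.finish_job(): hands the job in, once; it reports no verdict.
The state is a dict: "clock": time; "joints": joint angles; "joint_velocities": joint speeds; "joint_efforts": joint torques, N m; "position": TCP position; "tcp_rot": TCP orientation; "force": force on the tool from outside, world axes, zero at the start; "torque": the same for the moment, N m; "gripper_width": opening from 0.0 (shut) to 1.0 (fully open).
Only numpy, scipy, OpenCV 4.12 (cv2) and the standard library are available. Lean on these libraries where they do the work, as an engineer would, in place of code of your own. Each camera call takes 0.05 s, during which the arm holds its last target.

## Working session

There is one attempt and no reset: what is moved stays moved. The work goes in short steps, Python scripts to look and compute and a tool call to move; the robot and the scene stay as the last step left them, time stands still between calls to the robot, and variables do not carry over. Pictures are saved under pics/ and viewed, and the job is handed in when it is done.

Besides the shell and the picture viewer there is one more tool, called after "Request:" as a command line: name --argument value ..., lists and objects as JSON in quotes. move_arm: Moves the arm, as the interface text tells. Its arguments: {"type":"object","properties":{"motion":{"type":"array","items":{"type":"object","properties":{"x":{"type":"number"},"y":{"type":"number"},"z":{"type":"number"},"ax":{"type":"number"},"ay":{"type":"number"},"az":{"type":"number"},"grip":{"type":"number"}}}}},"required":["motion"]}

```bash
mkdir -p pics; cat > h.py <<'E'
import numpy as np, cv2
from bench import sensors, capture, workorder
def K(c):
    h,w=c["pixels"].shape[:2]; f=h/2/np.tan(np.radians(c["fovy"])/2)
    return np.array([[f,0,c["cx"]],[0,f,c["cy"]],[0,0,1.]])
def ray(c,uv,z):
    p=cv2.undistortPoints(np.array(uv,float).reshape(-1,1,2),K(c),np.array(c["dist_coeffs"],float)).reshape(-1,2)
    R=np.array(c["R"]);t=np.array(c["t"]);o=-R.T@t
    d=np.c_[p,np.ones(len(p))]@R
    return o+d*((z-o[2])/d[:,2])[:,None]
def proj(c,X):
    R=np.array(c["R"]);return cv2.projectPoints(np.array(X,float).reshape(-1,1,3),cv2.Rodrigues(R)[0],np.array(c["t"],float),K(c),np.array(c["dist_coeffs"],float))[0].reshape(-1,2)
E
python3 - <<'E'
from h import *
for n in("scene","top"):
    c=capture(n); cv2.imwrite(f"pics/{n}0.png",cv2.resize(c["pixels"],(800,600),interpolation=cv2.INTER_CUBIC))
    cv2.imwrite(f"pics/{n}0raw.png",c["pixels"]); R=np.array(c["R"]);print(n,c["fovy"],-R.T@np.array(c["t"]),R[2])
s=sensors.observe();print(s)
E
```

```text
scene 56.756242699784295 [-0.15962234 -0.41865781  0.83652437] [ 0.6226081   0.38680361 -0.68025152]
top 48.3603054118546 [0.26283695 0.03429751 1.70297509] [ 0.16383225 -0.01503267 -0.98637367]
{'clock': 0.1, 'joints': array([ 9.91708238e-01,  1.81453642e-01,  1.60788151e+00, -3.53264970e-06,
        1.35375716e+00, -2.06304642e-01]), 'joint_velocities': array([ 4.68892479e-04, -2.12286401e-03, -1.91022272e-03,  5.49195763e-05,
       -8.55498475e-04, -2.46212734e-04]), 'joint_efforts': array([ 9.03137297e-04, -4.45873511e+01, -3.52238274e+01, -2.26061361e-04,
        4.04162274e-03,  1.03341421e-05]), 'position': array([0.2091454 , 0.53511159, 0.2304944 ]), 'tcp_rot': array([ 2.88542854e-04,  8.25895766e-01,  5.63822331e-01, -6.92092151e-04]), 'force': array([0.01913369, 0.12625025, 0.02452405]), 'torque': array([ 0.01377322, -0.00169925, -0.0107479 ]), 'gripper_width': 0.9980489507298805}
```

View pics/scene0.png

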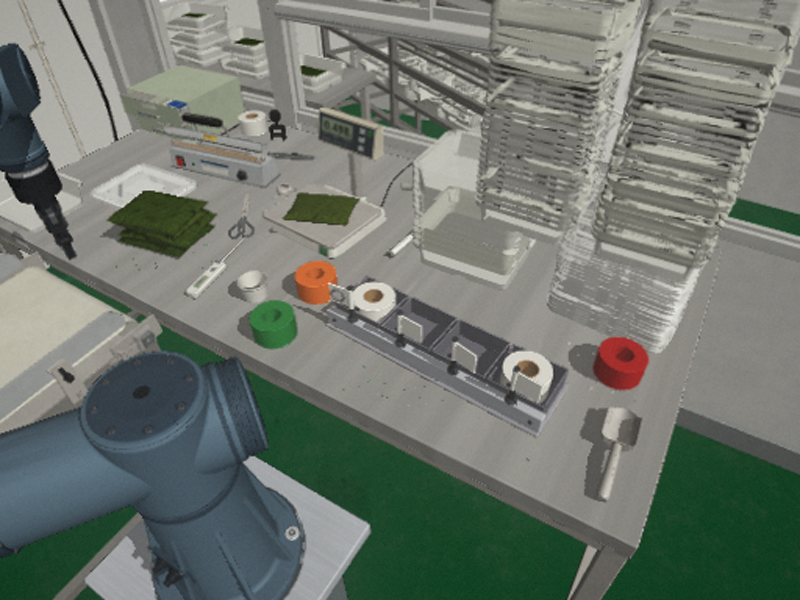

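View pics/top0.png

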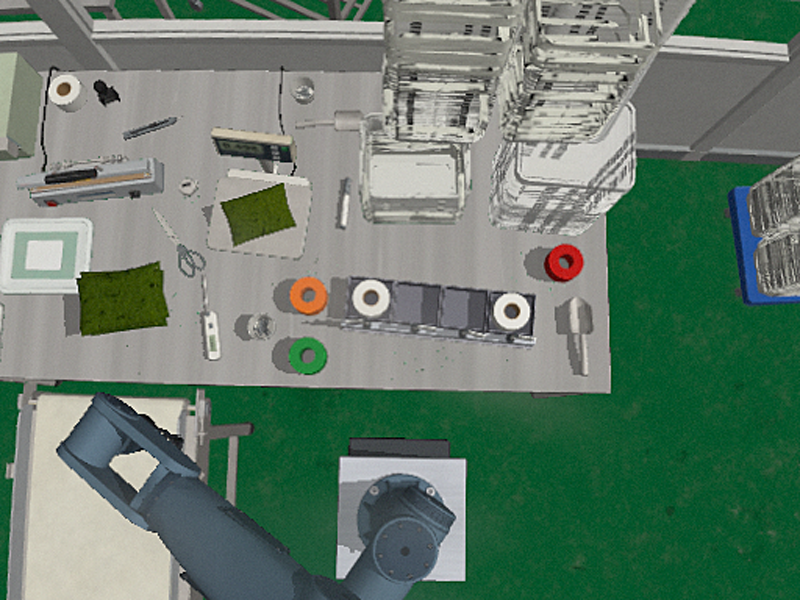

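The white rolls sit in the leftmost bin (scene 372,297) and the rightmost bin (527,370). The green, orange and red rolls are decoys on the table. I'll enlarge both views to read the tags.

```bash
python3 - <<'E'
import cv2
a=cv2.imread("pics/scene0raw.png");cv2.imwrite("pics/s0c.png",cv2.resize(a[170:285,195:375],(800,511),interpolation=cv2.INTER_CUBIC))
a=cv2.imread("pics/top0raw.png");cv2.imwrite("pics/t0c.png",cv2.resize(a[170:230,190:350],(800,300),interpolation=cv2.INTER_CUBIC))
E
```

```text
(no output)
```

View pics/s0c.png

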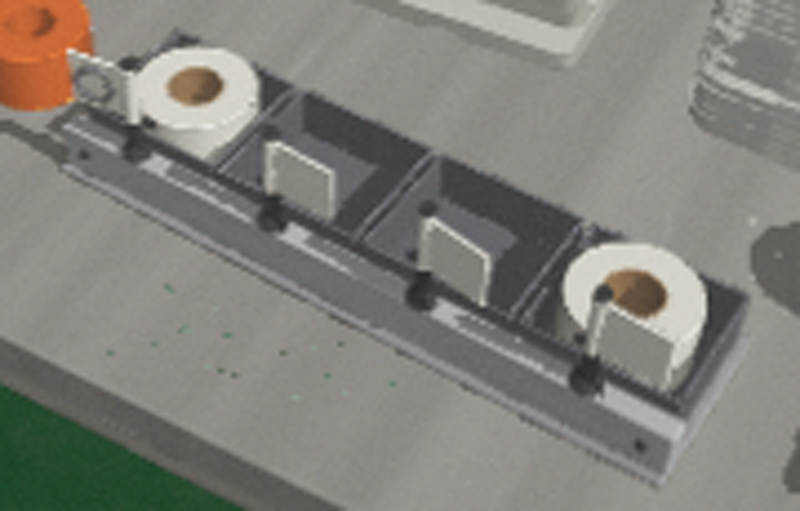

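View pics/t0c.png

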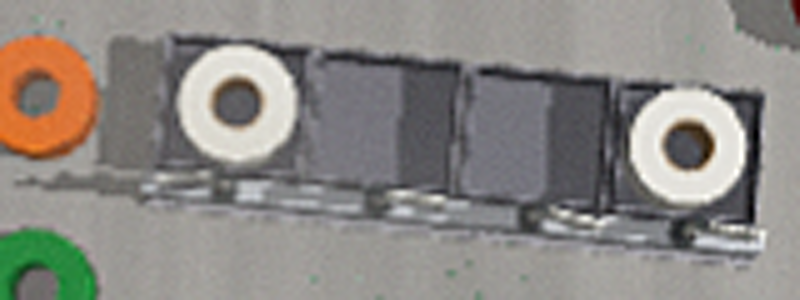

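```bash
cat > fit.py <<'E'
from h import *
from scipy.optimize import least_squares
Y=np.array([.18,.06,-.06,-.18])
def W(p,L):
    c,s=np.cos(p[2]),np.sin(p[2]);L=np.asarray(L,float)
    return np.c_[p[0]+c*L[:,0]-s*L[:,1],p[1]+s*L[:,0]+c*L[:,1],L[:,2]]
E
python3 - <<'E'
from fit import *
s=capture("scene");t=capture("top")
k=800/180
uv=np.array([(130,65),(270,132),(428,208),(602,292)])/k+[195,170]
P=ray(s,uv,.13);print(P,np.linalg.norm(np.diff(P,axis=0),axis=1))
uvt=np.array([(174,38),(762,92),(752,222)])/5+[190,170]   # bin outer rims z .051
Q=ray(t,uvt,.051);print(Q)
Lq=[(.119,.237,.051),(.119,-.237,.051),(.013,-.237,.051)]
f=lambda p:np.r_[(proj(s,W(p,np.c_[0*Y,Y,0*Y+.13]))-uv).ravel(),(proj(t,W(p,Lq))-uvt).ravel()]
r=least_squares(f,[.35,0,0]);p=r.x;print(p,np.round(r.fun,1));np.save("p.npy",p)
for c,n,(a,b,w,h) in((s,"s",(195,170,180,115)),(t,"t",(190,170,160,60))):
    k=800/w;im=cv2.resize(c["pixels"][b:b+h,a:a+w],(800,int(h*k)),interpolation=cv2.INTER_CUBIC)
    for i,y in enumerate(Y):
        sg=1 if i==0 else -1
        for L in([(0,y,.044),(0,y,.13)],[(0,y+sg*.05,.077),(0,y+sg*.05,.123),(0,y,.123),(0,y,.077)]):
            q=((proj(c,W(p,L))-[a,b]+.5)*k).astype(int);cv2.polylines(im,[q],len(L)>2,(0,0,255),1)
    for L in([(-.009,.245,.044),(.009,.245,.044),(.009,-.245,.044),(-.009,-.245,.044)],[(.013,.237,.051),(.119,.237,.051),(.119,-.237,.051),(.013,-.237,.051)]):
        q=((proj(c,W(p,L))-[a,b]+.5)*k).astype(int);cv2.polylines(im,[q],True,(0,255,0),1)
    cv2.imwrite(f"pics/o_{n}.png",im)
E
```

```text
[[ 0.47515579  0.09070652  0.13      ]
 [ 0.46651722 -0.02569863  0.13      ]
 [ 0.45737559 -0.14477738  0.13      ]
 [ 0.44803753 -0.26331765  0.13      ]] [0.11672525 0.11942913 0.11890751]
[[ 0.59532584  0.13679456  0.051     ]
 [ 0.56286387 -0.32856446  0.051     ]
 [ 0.45926257 -0.31935101  0.051     ]]
[ 0.46188599 -0.08539174 -0.07447609] [-0.9 -0.4 -0.1  0.   0.2  0.   0.6  0.1 -1.3 -0.7  0.5 -0.   0.9  0.5]
```

View pics/o_s.png

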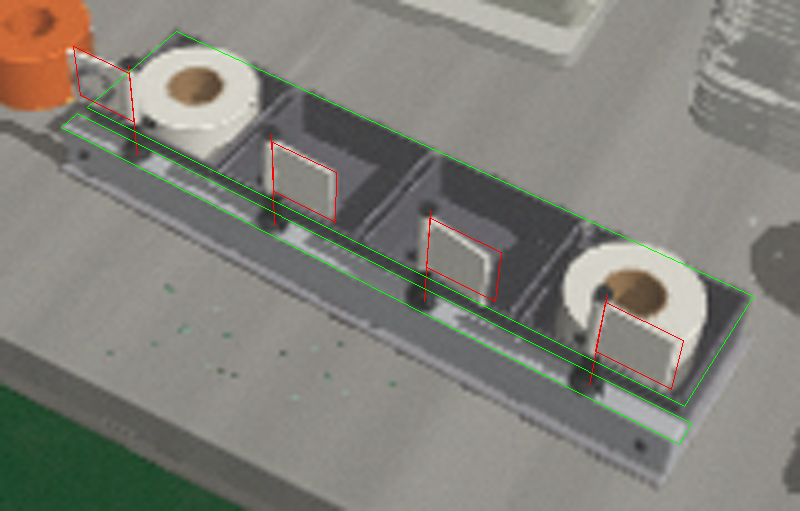

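View pics/o_t.png

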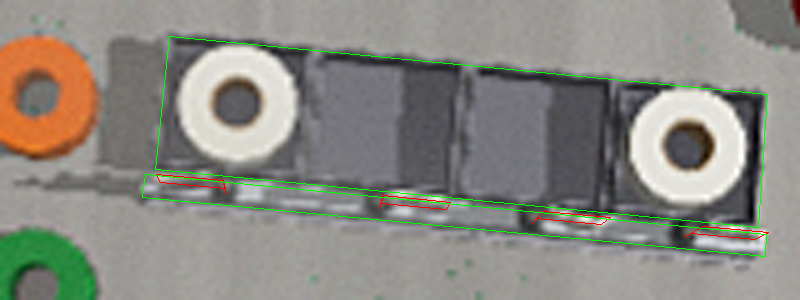

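Fitted carrier pose: x .462, y -.085, yaw -.0745, with residuals around 1 px. The left tag shows its ring and is roughly at 0, which is correct. The two middle tags show the plain face, but tag 3 is not fully over. The right tag shows the plain face on a full bin, so it must swing all the way to 0. I'll do tag 4 first, with fingers shut and the tool aligned to the carrier.

Request:
move_arm --motion '[{"x": -4,"y": 3.4,"z": 0,"az": -0.15,"grip": 255},{"x": -8,"y": 6.7,"z": 0,"az": -0.3,"grip": 255},{"x": -12,"y": 10.1,"z": 0,"az": -0.3,"grip": 255},{"x": -16,"y": 13.5,"z": 0,"az": -0.3,"grip": 255},{"x": -20,"y": 16.8,"z": 0,"az": -0.3,"grip": 255},{"x": -24,"y": 20.2,"z": 0,"az": -0.3,"grip": 255},{"x": -28,"y": 23.5,"z": 0,"az": -0.3,"grip": 255},{"x": -30,"y": 25.3,"z": 0,"az": -0.3,"grip": 255}]'

```text
validation failed for argument at $.mo...
```

```bash
cat > st.py <<'E'
from fit import *
from scipy.spatial.transform import Rotation as Ro
p=np.load("p.npy")
def carr():
    s=sensors.observe();q=s["tcp_rot"];R=Ro.from_quat([q[1],q[2],q[3],q[0]]).as_matrix()
    d=s["position"][:2]-p[:2];c,k=np.cos(p[2]),np.sin(p[2])
    print("t",s["clock"],"carrier",np.round([c*d[0]+k*d[1],-k*d[0]+c*d[1],s["position"][2]],4),"toolx ang-carrier y",np.arctan2(R[1,0],R[0,0])-np.pi/2-p[2],"tilt",R[2],"F",np.round(s["force"],2),"w",s["gripper_width"],"j",np.round(s["joints"],2))
if __name__=="__main__": carr()
E
python3 st.py
```

```text
t 0.2 carrier [-0.2981  0.6001  0.2307] toolx ang-carrier y -0.2983189844925581 tilt [-1.09951689e-03 -2.23911518e-04 -9.99999370e-01] F [0.32 0.21 0.49] w 0.9992526290119484 j [ 0.99  0.18  1.61 -0.    1.35 -0.21]
```

Request:
move_arm --motion '[{"x": -4,"y": 3.4,"z": 0,"ax": 0,"ay": 0,"az": -0.15,"grip": 255},{"x": -8,"y": 6.7,"z": 0,"ax": 0,"ay": 0,"az": -0.3,"grip": 255},{"x": -12,"y": 10.1,"z": 0,"ax": 0,"ay": 0,"az": -0.3,"grip": 255},{"x": -16,"y": 13.5,"z": 0,"ax": 0,"ay": 0,"az": -0.3,"grip": 255},{"x": -20,"y": 16.8,"z": 0,"ax": 0,"ay": 0,"az": -0.3,"grip": 255},{"x": -24,"y": 20.2,"z": 0,"ax": 0,"ay": 0,"az": -0.3,"grip": 255},{"x": -28,"y": 23.5,"z": 0,"ax": 0,"ay": 0,"az": -0.3,"grip": 255},{"x": -30,"y": 25.3,"z": 0,"ax": 0,"ay": 0,"az": -0.3,"grip": 255}]'

```text
clock: 1.0
position: [0.3358, 0.1621, 0.2314]
tcp_rot: [0.0, 0.732, 0.681, 0.0]
force: [1.4, 1.3, -0.0]
gripper_width: -0.003
```

```bash
python3 st.py
```

```text
t 1.0 carrier [-0.1441  0.2374  0.2314] toolx ang-carrier y 0.0018477898716050545 tilt [ 8.49121492e-05  9.42704557e-04 -9.99999552e-01] F [ 1.38  1.31 -0.03] w -0.0031657490036019757 j [ 0.13 -0.32  2.07 -0.    1.38 -1.37]
```

Request:
move_arm --motion '[{"x": -4.5,"y": 1.9,"z": 0,"ax": 0,"ay": 0,"az": 0,"grip": 255},{"x": -9,"y": 3.8,"z": 0,"ax": 0,"ay": 0,"az": 0,"grip": 255},{"x": -13.5,"y": 5.7,"z": 0,"ax": 0,"ay": 0,"az": 0,"grip": 255},{"x": -18,"y": 7.6,"z": 0,"ax": 0,"ay": 0,"az": 0,"grip": 255},{"x": -22.5,"y": 9.5,"z": 0,"ax": 0,"ay": 0,"az": 0,"grip": 255},{"x": -27,"y": 11.4,"z": 0,"ax": 0,"ay": 0,"az": 0,"grip": 255},{"x": -31,"y": 13.3,"z": 0,"ax": 0,"ay": 0,"az": 0,"grip": 255},{"x": -35,"y": 15,"z": 0,"ax": 0,"ay": 0,"az": 0,"grip": 255}]'

```text
clock: 1.8
position: [0.4602, -0.1981, 0.2311]
tcp_rot: [0.0, 0.733, 0.681, 0.0]
force: [-0.0, 0.8, 0.3]
gripper_width: -0.0
```

Request:
move_arm --motion '[{"x": -4,"y": 1.5,"z": 0,"ax": 0,"ay": 0,"az": 0,"grip": 255},{"x": -8,"y": 3,"z": 0,"ax": 0,"ay": 0,"az": 0,"grip": 255},{"x": -10,"y": 4,"z": 0,"ax": 0,"ay": 0,"az": 0,"grip": 255},{"x": -10,"y": 4,"z": 0,"ax": 0,"ay": 0,"az": 0,"grip": 255},{"x": -10,"y": 4,"z": 0,"ax": 0,"ay": 0,"az": 0,"grip": 255}]'

```text
clock: 2.3
position: [0.4921, -0.2985, 0.2306]
tcp_rot: [-0.001, 0.733, 0.681, 0.0]
force: [-0.4, -0.2, -0.3]
gripper_width: 0.0
```

```bash
python3 - <<'E'
from st import *
carr()
for n in("scene","top"):
    c=capture(n); u=proj(c,[sensors.observe()["position"]])[0];print(n,u);im=c["pixels"].copy();cv2.circle(im,tuple(u.astype(int)),2,(0,0,255),1)
    a,b,w,h=(195,130,200,150) if n=="scene" else(190,130,160,120)
    cv2.imwrite(f"pics/a_{n}.png",cv2.resize(im[b:b+h,a:a+w],(800,600),interpolation=cv2.INTER_CUBIC))
E
```

```text
t 2.3 carrier [ 0.046  -0.2102  0.2306] toolx ang-carrier y 0.0009256677275680802 tilt [ 0.00118661 -0.00112396 -0.99999866] F [-0.36 -0.22 -0.32] w 0.00019656967791490426 j [-0.75  0.18  1.61  0.    1.35 -2.25]
scene [355.76263265 202.200971  ]
top [344.92868542 199.09080653]
```

View pics/a_scene.png

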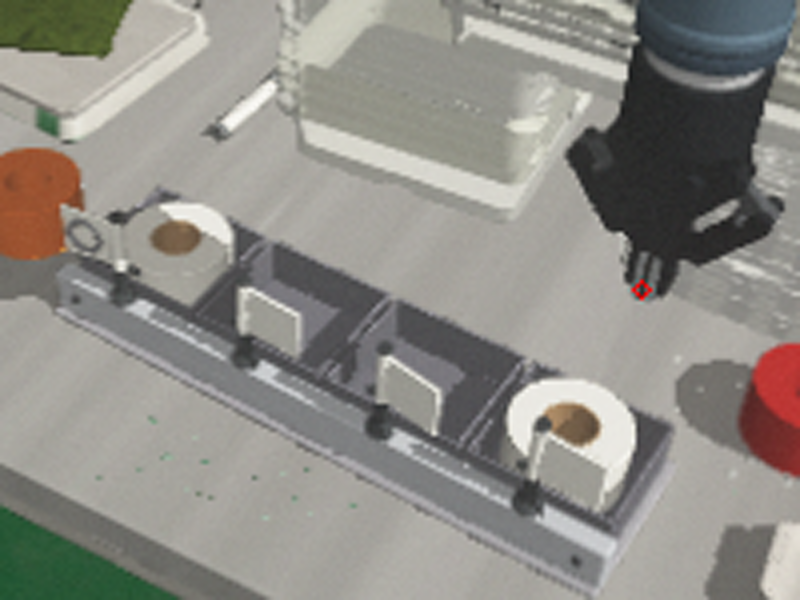

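The TCP projection matches the fingertips in the image. Next: descend behind tag 4 to tip height 0.10 m, above the roll, then sweep around the post.

Request:
move_arm --motion '[{"x": 0,"y": 0,"z": 4.5,"ax": 0,"ay": 0,"az": 0,"grip": 255},{"x": 0,"y": 0,"z": 9,"ax": 0,"ay": 0,"az": 0,"grip": 255},{"x": 0,"y": 0,"z": 13,"ax": 0,"ay": 0,"az": 0,"grip": 255},{"x": 0,"y": 0,"z": 13,"ax": 0,"ay": 0,"az": 0,"grip": 255},{"x": 0,"y": 0,"z": 13,"ax": 0,"ay": 0,"az": 0,"grip": 255}]'

```text
clock: 2.9
position: [0.4925, -0.2977, 0.1019]
tcp_rot: [-0.0, 0.732, 0.681, -0.0]
force: [0.2, -0.1, 0.0]
gripper_width: -0.004
```

Request:
move_arm --motion '[{"x": -0.3,"y": -1.6,"z": 0,"ax": 0,"ay": 0,"az": 0,"grip": 255},{"x": -0.5,"y": -3.3,"z": 0,"ax": 0,"ay": 0,"az": 0,"grip": 255},{"x": -0.8,"y": -4.5,"z": 0,"ax": 0,"ay": 0,"az": 0,"grip": 255},{"x": -0.8,"y": -5.6,"z": 0,"ax": 0,"ay": 0,"az": 0,"grip": 255},{"x": 0.2,"y": -7.2,"z": 0,"ax": 0,"ay": 0,"az": 0,"grip": 255},{"x": 1.3,"y": -8,"z": 0,"ax": 0,"ay": 0,"az": 0,"grip": 255},{"x": 1.3,"y": -8,"z": 0,"ax": 0,"ay": 0,"az": 0,"grip": 255}]'

```text
clock: 3.6
position: [0.4132, -0.2792, 0.1022]
tcp_rot: [0.0, 0.732, 0.681, 0.0]
force: [-0.4, -0.5, -0.1]
gripper_width: -0.0
```

```bash
cat > look.py <<'E'
from st import *
import sys
carr()
for n in("scene","top"):
    c=capture(n); im=c["pixels"]
    a,b,w,h=(195,160,180,130) if n=="scene" else(190,150,160,100)
    cv2.imwrite(f"pics/{sys.argv[1]}_{n}.png",cv2.resize(im[b:b+h,a:a+w],None,fx=4,fy=4,interpolation=cv2.INTER_CUBIC))
E
python3 look.py b
```

```text
t 3.6 carrier [-0.0342 -0.1969  0.1022] toolx ang-carrier y 0.001817452636995065 tilt [-4.34556407e-04  5.20382541e-04 -9.99999770e-01] F [-0.41 -0.46 -0.05] w -0.00021597299780710643 j [-0.83  0.17  1.9   0.    1.06 -2.33]
```

View pics/b_scene.png

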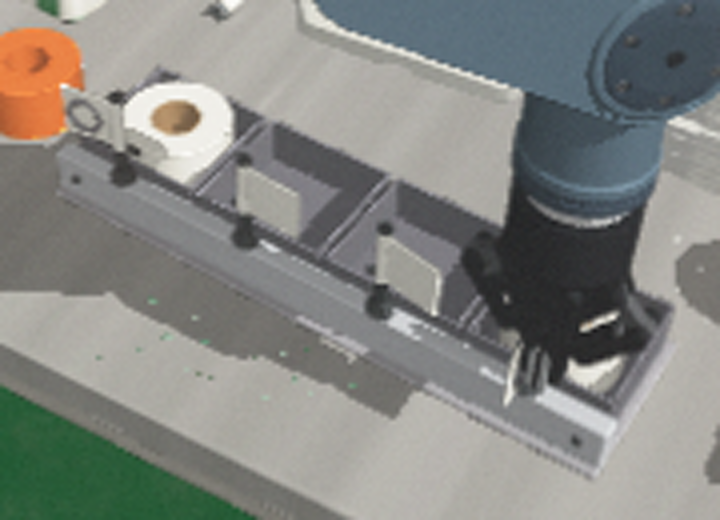

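Request:
move_arm --motion '[{"x": 1.4,"y": -0.4,"z": 0,"ax": 0,"ay": 0,"az": 0,"grip": 255},{"x": 2.7,"y": -0.4,"z": 0,"ax": 0,"ay": 0,"az": 0,"grip": 255},{"x": 3.5,"y": 0,"z": 0,"ax": 0,"ay": 0,"az": 0,"grip": 255},{"x": 4.3,"y": 0.6,"z": 0,"ax": 0,"ay": 0,"az": 0,"grip": 255},{"x": 4.8,"y": 1.3,"z": 0,"ax": 0,"ay": 0,"az": 0,"grip": 255},{"x": 4.8,"y": 1.8,"z": 0,"ax": 0,"ay": 0,"az": 0,"grip": 255},{"x": 4.8,"y": 1.8,"z": 0,"ax": 0,"ay": 0,"az": 0,"grip": 255}]'

```text
clock: 4.4
position: [0.4361, -0.2333, 0.1013]
tcp_rot: [0.0, 0.732, 0.681, 0.0]
force: [-0.7, 0.8, 0.0]
gripper_width: 0.0
```

```bash
python3 look.py c
```

```text
t 4.4 carrier [-0.0147 -0.1494  0.1013] toolx ang-carrier y 0.002690733405714796 tilt [-2.06583965e-04  4.27211135e-04 -9.99999887e-01] F [-0.66  0.81  0.  ] w 0.00037084804466831154 j [-0.73  0.17  1.91  0.    1.06 -2.23]
```

View pics/c_scene.png

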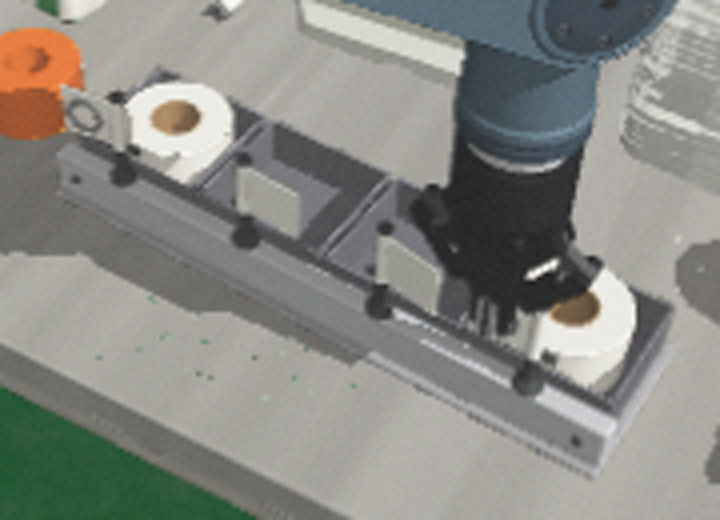

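Request:
move_arm --motion '[{"x": 0,"y": 0.2,"z": 0,"ax": 0,"ay": 0,"az": 0,"grip": 255},{"x": 0,"y": 0.4,"z": 0,"ax": 0,"ay": 0,"az": 0,"grip": 255},{"x": 0,"y": 0.4,"z": 0,"ax": 0,"ay": 0,"az": 0,"grip": 255}]'

```text
clock: 4.8
position: [0.439, -0.2337, 0.1012]
tcp_rot: [-0.0, 0.732, 0.681, -0.0]
force: [-1.4, 0.7, -0.7]
gripper_width: 0.002
```

Request:
move_arm --motion '[{"x": 0,"y": -2,"z": 0,"ax": 0,"ay": 0,"az": 0,"grip": 255},{"x": 0,"y": -6,"z": 0,"ax": 0,"ay": 0,"az": 0,"grip": 255},{"x": 0,"y": -10,"z": 0,"ax": 0,"ay": 0,"az": 0,"grip": 255},{"x": 0,"y": -10,"z": 0,"ax": 0,"ay": 0,"az": 0,"grip": 255},{"x": 0,"y": -10,"z": 0,"ax": 0,"ay": 0,"az": 0,"grip": 255}]'

```text
clock: 5.3
position: [0.3392, -0.2268, 0.1017]
tcp_rot: [0.001, 0.733, 0.68, 0.0]
force: [-0.3, 0.4, 0.8]
gripper_width: 0.001
```

```bash
python3 look.py d
```

```text
t 5.3 carrier [-0.1118 -0.1501  0.1017] toolx ang-carrier y -5.935437452164738e-05 tilt [-9.19955552e-04  1.14843978e-03 -9.99998917e-01] F [-0.26  0.4   0.79] w 0.0013039347163860372 j [-0.88 -0.03  2.12  0.    1.05 -2.38]
```

View pics/d_scene.png

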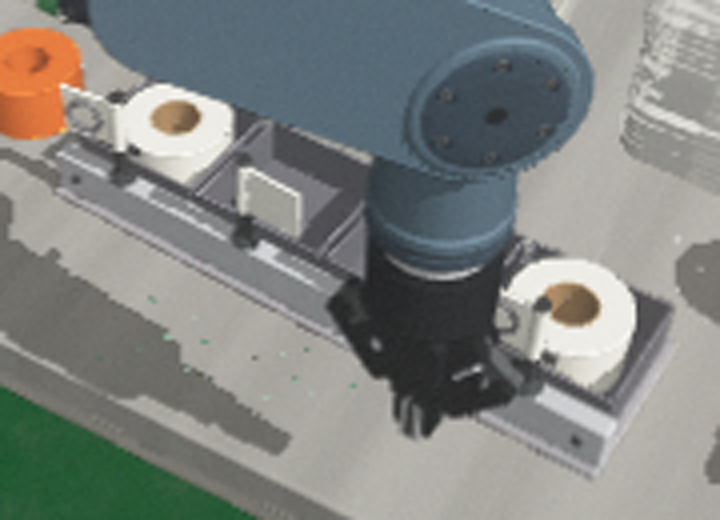

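Tag 4 now shows its ring. Next, press tag 3 from the front to its right stop.

Request:
move_arm --motion '[{"x": 3,"y": 0,"z": 0,"ax": 0,"ay": 0,"az": 0,"grip": 255},{"x": 5.5,"y": 0,"z": 0,"ax": 0,"ay": 0,"az": 0,"grip": 255},{"x": 5.5,"y": 4,"z": 0,"ax": 0,"ay": 0,"az": 0,"grip": 255},{"x": 5.5,"y": 6.5,"z": 0,"ax": 0,"ay": 0,"az": 0,"grip": 255},{"x": 5.5,"y": 8,"z": 0,"ax": 0,"ay": 0,"az": 0,"grip": 255},{"x": 5.5,"y": 9.2,"z": 0,"ax": 0,"ay": 0,"az": 0,"grip": 255},{"x": 5.5,"y": 9.8,"z": 0,"ax": 0,"ay": 0,"az": 0,"grip": 255},{"x": 5.5,"y": 9.8,"z": 0,"ax": 0,"ay": 0,"az": 0,"grip": 255}]'

```text
clock: 6.2
position: [0.4417, -0.1786, 0.1012]
tcp_rot: [-0.0, 0.732, 0.681, -0.0]
force: [-0.7, 0.3, -0.2]
gripper_width: 0.003
```

Request:
move_arm --motion '[{"x": 0,"y": 0.2,"z": 0,"ax": 0,"ay": 0,"az": 0,"grip": 255},{"x": 0,"y": 0.2,"z": 0,"ax": 0,"ay": 0,"az": 0,"grip": 255}]'

```text
clock: 6.4
position: [0.4428, -0.1788, 0.1013]
tcp_rot: [-0.0, 0.733, 0.681, -0.0]
force: [0.3, 1.2, 0.3]
gripper_width: -0.004
```

```bash
python3 st.py
```

```text
t 6.4 carrier [-0.0121 -0.0945  0.1013] toolx ang-carrier y 0.0012532262478742728 tilt [ 9.82714750e-05 -1.81419477e-04 -9.99999979e-01] F [0.33 1.24 0.29] w -0.0037368192897513576 j [-0.63  0.13  1.95 -0.    1.06 -2.13]
```

Request:
move_arm --motion '[{"x": 0,"y": 0.15,"z": 0,"ax": 0,"ay": 0,"az": 0,"grip": 255},{"x": 0,"y": 0.15,"z": 0,"ax": 0,"ay": 0,"az": 0,"grip": 255}]'

```text
clock: 6.6
position: [0.4436, -0.1788, 0.1012]
tcp_rot: [-0.001, 0.732, 0.681, -0.001]
force: [-5.7, -0.7, 1.6]
gripper_width: 0.002
```

Request:
move_arm --motion '[{"x": 0,"y": 0.1,"z": 0,"ax": 0,"ay": 0,"az": 0,"grip": 255},{"x": 0,"y": 0.1,"z": 0,"ax": 0,"ay": 0,"az": 0,"grip": 255}]'

```text
clock: 6.8
position: [0.4437, -0.1788, 0.1011]
tcp_rot: [-0.002, 0.732, 0.681, -0.001]
force: [-9.6, -1.1, 5.1]
gripper_width: -0.003
```

Tag 3 is on its stop (contact force about 10 N). Now tag 2.

Request:
move_arm --motion '[{"x": 0,"y": -3,"z": 0,"ax": 0,"ay": 0,"az": 0,"grip": 255},{"x": 0,"y": -6,"z": 0,"ax": 0,"ay": 0,"az": 0,"grip": 255},{"x": 4,"y": -6,"z": 0,"ax": 0,"ay": 0,"az": 0,"grip": 255},{"x": 8,"y": -6,"z": 0,"ax": 0,"ay": 0,"az": 0,"grip": 255},{"x": 12,"y": -6,"z": 0,"ax": 0,"ay": 0,"az": 0,"grip": 255},{"x": 12,"y": -3,"z": 0,"ax": 0,"ay": 0,"az": 0,"grip": 255},{"x": 12,"y": -1.2,"z": 0,"ax": 0,"ay": 0,"az": 0,"grip": 255},{"x": 12,"y": -0.3,"z": 0,"ax": 0,"ay": 0,"az": 0,"grip": 255}]'

```text
clock: 7.6
position: [0.4531, -0.059, 0.1018]
tcp_rot: [0.001, 0.732, 0.681, 0.001]
force: [-1.2, -0.7, -0.6]
gripper_width: -0.002
```

Request:
move_arm --motion '[{"x": 0,"y": 0.1,"z": 0,"ax": 0,"ay": 0,"az": 0,"grip": 255},{"x": 0,"y": 0.1,"z": 0,"ax": 0,"ay": 0,"az": 0,"grip": 255}]'

```text
clock: 7.8
position: [0.4519, -0.0591, 0.101]
tcp_rot: [-0.0, 0.733, 0.681, -0.0]
force: [-0.3, -0.7, -0.4]
gripper_width: 0.002
```

```bash
python3 st.py
```

```text
t 7.8 carrier [-0.0119  0.0254  0.101 ] toolx ang-carrier y 0.0012619762684015212 tilt [ 2.99163676e-04 -4.75329483e-04 -9.99999842e-01] F [-0.34 -0.67 -0.36] w 0.0020139964930138738 j [-0.39  0.08  2.01  0.    1.05 -1.89]
```

Request:
move_arm --motion '[{"x": 0,"y": 0.1,"z": 0,"ax": 0,"ay": 0,"az": 0,"grip": 255},{"x": 0,"y": 0.1,"z": 0,"ax": 0,"ay": 0,"az": 0,"grip": 255}]'

```text
clock: 8.0
position: [0.4529, -0.0593, 0.1012]
tcp_rot: [-0.0, 0.733, 0.681, -0.0]
force: [-0.0, -0.2, -0.3]
gripper_width: 0.0
```

Request:
move_arm --motion '[{"x": 0,"y": -3,"z": 0,"ax": 0,"ay": 0,"az": 0,"grip": 255},{"x": 0,"y": -7,"z": 0,"ax": 0,"ay": 0,"az": 0,"grip": 255},{"x": 4.5,"y": -8,"z": 0,"ax": 0,"ay": 0,"az": 0,"grip": 255},{"x": 9,"y": -8,"z": 0,"ax": 0,"ay": 0,"az": 0,"grip": 255},{"x": 13.5,"y": -8,"z": 0,"ax": 0,"ay": 0,"az": 0,"grip": 255},{"x": 17.5,"y": -8,"z": 0,"ax": 0,"ay": 0,"az": 0,"grip": 255},{"x": 19,"y": -5,"z": 0,"ax": 0,"ay": 0,"az": 0,"grip": 255},{"x": 19,"y": -3,"z": 0,"ax": 0,"ay": 0,"az": 0,"grip": 255}]'

```text
clock: 8.8
position: [0.4383, 0.1347, 0.1017]
tcp_rot: [0.0, 0.731, 0.682, 0.001]
force: [0.0, -0.4, 0.4]
gripper_width: -0.002
```

Request:
move_arm --motion '[{"x": 0,"y": 1,"z": 0,"ax": 0,"ay": 0,"az": 0,"grip": 255},{"x": 0,"y": 2,"z": 0,"ax": 0,"ay": 0,"az": 0,"grip": 255},{"x": 0,"y": 2.7,"z": 0,"ax": 0,"ay": 0,"az": 0,"grip": 255},{"x": 0,"y": 2.8,"z": 0,"ax": 0,"ay": 0,"az": 0,"grip": 255},{"x": 0,"y": 2.8,"z": 0,"ax": 0,"ay": 0,"az": 0,"grip": 255}]'

```text
clock: 9.3
position: [0.4648, 0.1301, 0.1011]
tcp_rot: [-0.0, 0.733, 0.681, -0.0]
force: [0.4, 0.4, 0.2]
gripper_width: 0.0
```

```bash
python3 st.py
```

```text
t 9.3 carrier [-0.0131  0.2151  0.1011] toolx ang-carrier y 0.0008602270455836392 tilt [-3.25632465e-05 -6.35793701e-04 -9.99999797e-01] F [0.44 0.38 0.17] w 0.00019531629491570493 j [ 0.03  0.14  1.94  0.    1.06 -1.47]
```

Request:
move_arm --motion '[{"x": 0,"y": 0.2,"z": 0,"ax": 0,"ay": 0,"az": 0,"grip": 255},{"x": 0,"y": 0.2,"z": 0,"ax": 0,"ay": 0,"az": 0,"grip": 255}]'

```text
clock: 9.5
position: [0.4669, 0.1302, 0.1013]
tcp_rot: [-0.0, 0.732, 0.681, -0.0]
force: [-0.4, -0.4, 0.5]
gripper_width: -0.002
```

Request:
move_arm --motion '[{"x": 0,"y": -3,"z": 0,"ax": 0,"ay": 0,"az": 0,"grip": 255},{"x": 0,"y": -7,"z": 0,"ax": 0,"ay": 0,"az": 0,"grip": 255},{"x": 0,"y": -10,"z": -4,"ax": 0,"ay": 0,"az": 0,"grip": 255},{"x": 4,"y": -11,"z": -8,"ax": 0,"ay": 0,"az": 0,"grip": 255},{"x": 8,"y": -11,"z": -12,"ax": 0,"ay": 0,"az": 0,"grip": 255},{"x": 12,"y": -11,"z": -14,"ax": 0,"ay": 0,"az": 0,"grip": 255},{"x": 16,"y": -11,"z": -14,"ax": 0,"ay": 0,"az": 0,"grip": 255},{"x": 20,"y": -11,"z": -14,"ax": 0,"ay": 0,"az": 0,"grip": 255}]'

```text
clock: 10.3
position: [0.3725, 0.3405, 0.2435]
tcp_rot: [0.0, 0.732, 0.681, 0.002]
force: [0.7, -0.0, 0.9]
gripper_width: 0.0
```

Request:
move_arm --motion '[{"x": 4,"y": -1,"z": 0,"ax": 0,"ay": 0,"az": 0,"grip": 255},{"x": 8,"y": -2,"z": 0,"ax": 0,"ay": 0,"az": 0,"grip": 255},{"x": 12,"y": -3,"z": 0,"ax": 0,"ay": 0,"az": 0,"grip": 255},{"x": 14,"y": -3,"z": 0,"ax": 0,"ay": 0,"az": 0,"grip": 255},{"x": 14,"y": -3,"z": 0,"ax": 0,"ay": 0,"az": 0,"grip": 255},{"x": 14,"y": -3,"z": 0,"ax": 0,"ay": 0,"az": 0,"grip": 255}]'

```text
clock: 10.9
position: [0.3519, 0.4792, 0.2408]
tcp_rot: [0.0, 0.732, 0.681, -0.001]
force: [-0.3, -0.6, 0.2]
gripper_width: 0.004
```

```bash
python3 look.py e; python3 - <<'E'
from fit import *
p=np.load("p.npy");c=capture("scene");a,b,w,h=195,170,180,115;k=4.444
im=cv2.resize(c["pixels"][b:b+h,a:a+w],(800,511),interpolation=cv2.INTER_CUBIC)
for y,sg in zip(Y,(1,-1,-1,1)):
    q=((proj(c,W(p,[(0,y+sg*.05,.077),(0,y+sg*.05,.123),(0,y,.123),(0,y,.077)]))-[a,b]+.5)*k).astype(int);cv2.polylines(im,[q],True,(0,0,255),1)
cv2.imwrite("pics/e_o.png",im)
E
```

```text
t 10.9 carrier [-0.1517  0.5549  0.2408] toolx ang-carrier y 0.002533629273693605 tilt [-1.17039890e-03 -4.90464566e-04 -9.99999195e-01] F [-0.25 -0.6   0.24] w 0.004420348907124365 j [ 0.74  0.22  1.55 -0.    1.38 -0.76]
```

View pics/e_scene.png

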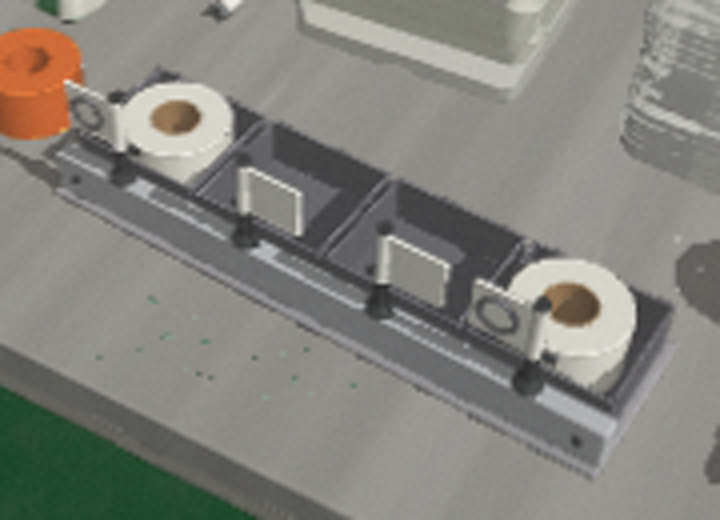

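View pics/e_o.png

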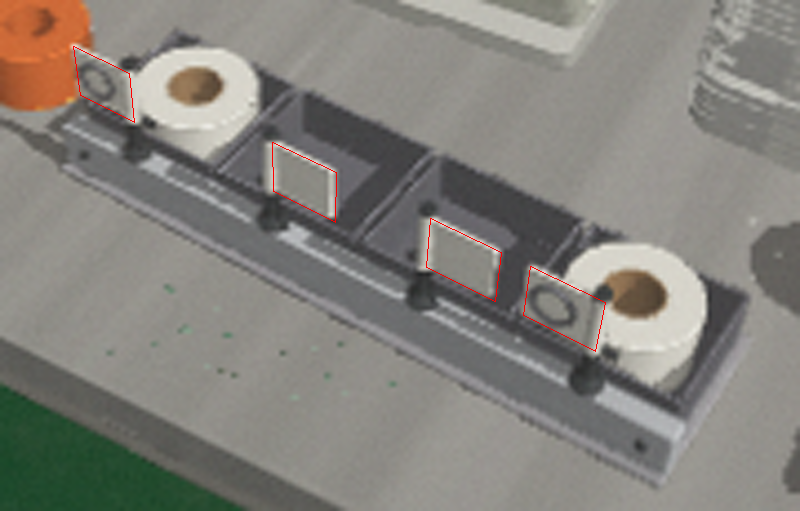

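View pics/e_top.png

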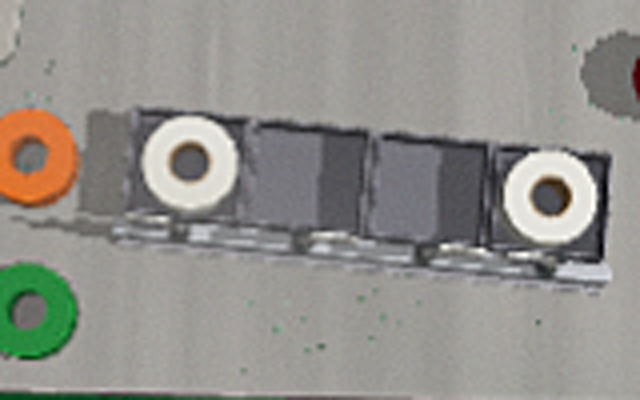

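All four tags match the projected on-stop outlines: ring on the two full bins, plain on the two empty ones. The rolls are unmoved and the arm is clear, so I'm handing in.

```bash
python3 -c "
from bench import workorder;print(workorder.finish_job())"
```

```text
the job is handed in; nothing more can be done
None
```

The job is done and handed in at about 11 s. `finish_job` reports no verdict, so success rests on my own checks.

- **Tag 4 (rightmost, full bin):** it showed the plain face, so I swung it from behind, round its post, to the ring face.
- **Tag 3 (empty bin):** it was not fully over, so I pressed it to its right stop; the force rose to about 10 N there.
- **Tags 1 and 2:** these already showed the correct faces. I pressed to the on-stop position from the front but felt no clear contact force, so the images are the evidence for these two. The same goes for tag 4, where the force stayed under 2 N.

In the last pictures all four tags lie along the rail, within a few pixels of the outlines I projected for tags on their stops. The two full bins show rings and the two empty bins show plain faces.

Both white rolls stand where they started, and the arm is clear of everything. The tub, thermometer and scoop fall outside the final crops, so I did not re-check them; the tool's path did not come near them. The first move call was refused by validation and moved nothing. No other check failed or disagreed.

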